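# Charge the grinding jar with one impactor rod

### The job

Take the clear tube of black steel rods from its blue rest, hold its mouth close over the open grinding jar and tip it down until the first rod just shows at the rim; stop and let it come to rest there before easing that one rod into the jar, with the other two staying in the tube. Lay the tube back in its rest as it was, mouth end up, and put the lid on the jar so that it sits flat. Leave the jar standing and do not disturb the tin, the mug and the vials.

Things in the scene. Friction and masses are not known exactly. Their poses are not given: they have to be found in the camera images.
- tube_mid (a point): clear plastic tube, outside diameter 25, bore 20, 200 long, blue foot (floor 6 thick) and thin white ring at the open mouth, last 70 mm lightly frosted; three black steel rods lie in it end to end; 0.2 kg in all. Point on its axis half-way along (100 from each end). Axes: z along the tube towards the mouth, x across it (level while it is in the rest), y upward and square to it. Grip it here across x; 100 mm are free between the yokes
- tube_mouth (a point): centre of the tube's open mouth, 100 mm along z from tube_mid; same axes. The rim has no lip
- tube: the same tube; origin at the centre of its foot, z towards the mouth
- rod_1: blackened steel rod, diameter 15, 50 long over its round ends, 60 g (0.8 to 1.3 times); the one nearest the tube's mouth; origin at its centre, z along it. At the start its nose stands 44 mm short of the rim. A rod tips off the rim about when its centre passes it
- rod_1_mid (a point): centre of the first rod (nose 25 mm ahead). The rods slide by their weight, all together: from rest they start when the mouth points 16 to 22 degrees below level (differs from run to run); the frosted end grips more, so it takes 2 to 4 degrees more to take the first rod off the rim. Once moving they gain speed; raising the tube 3 degrees stops them
- rod_2_mid (a point): centre of the second rod, the middle one of the three, same size
- rod_3_mid (a point): centre of the third rod, at the tube's foot, same size
- rest: fixed tube rest: grey plate 74 x 226 mm, 10 high, with two blue V yokes 10 thick and a blue foot stop; it holds the tube lying 20 degrees mouth up, pointing along the rest's -y. Origin on the table under the seated tube's middle, z up
- rest_seat (a point): where tube_mid lies when the tube is in the rest: on the axis of the seated tube, 75 mm over the table; z along the seated tube towards its mouth (20 degrees above level), x across, y upward. The yokes stand 60 mm to either side along the tube; their V is open upward and catches the tube within 8 mm sideways
- jar: open steel grinding jar, loose, about 0.6 kg, outside diameter 56, bore 48, height 72, floor 6 thick; origin at the centre of its underside, z up
- jar_mouth (a point): centre of the jar's open mouth, 72 mm over the table
- lid: lid of the jar, 0.12 kg, lying on the table beside it: white spigot (diameter 43, 5 high, chamfered) below, steel disc (diameter 60, 8 thick), black knob on top; origin at the centre of the spigot's underside, z up. Seated, the disc lies on the jar's rim and the origin is 67 mm above the jar's
- lid_knob (a point): centre of the lid's round black knob (diameter 20, 26 tall), 26 mm above the lid's underside; when the lid is seated it is 21 mm above jar_mouth
- terminal_tin: bystander: tin with a red lid, 64 x 64 x 42; origin under its centre
- mug_1: bystander: white mug with a handle, 78 x 110 x 97; origin under its centre
- vial_1: bystander: small vial with blue cap, 24 x 24 x 62; origin under its centre
- vial_2: bystander: small brown vial with black cap, 24 x 24 x 62; origin under its centre
Not all that is in view belongs to the job. Of the things that look like the tube, the larger one is meant. Leave any yellow look-alike of the jar alone.

How it is judged (in metres and radians):
On the way, in this order (a step that is already met when the one before it is completed fails the run):
1. The tube is lifted clear of its rest with the three rods in it (contact force between tube and rest below 0.01 N and distance of tube_mid from where it was at the start of the episode above 0.04 m and z of rod_1_mid in the frame of tube_mid below 0.06 m), for 0.1 s.
2. Mouth within 40 mm of the jar's axis and 30 mm below to 60 mm above its rim, the first rod rests at the tube's rim: nose 5 mm inside to 18 mm outside, under 20 mm/s for 0.2 s (horizontal distance between tube_mouth and jar_mouth below 0.04 m and z of tube_mouth in the frame of jar_mouth between -0.03 and 0.06 m and z of rod_1_mid in the frame of tube_mid between 0.07 and 0.093 m and distance between rod_1_mid and tube_mouth below 0.034 m and linear speed of rod_1 below 0.02 m/s), for 0.2 s.
3. The first rod lies in the jar, the other two are still in the tube (horizontal distance between rod_1_mid and jar below 0.024 m and z of rod_1_mid in the frame of jar between 0.005 and 0.055 m and z of rod_2_mid in the frame of tube_mid between -0.1 and 0.095 m and x of rod_2_mid in the frame of tube_mid between -0.01 and 0.01 m and y of rod_2_mid in the frame of tube_mid between -0.01 and 0.01 m and z of rod_3_mid in the frame of tube_mid between -0.1 and 0.095 m and x of rod_3_mid in the frame of tube_mid between -0.01 and 0.01 m and y of rod_3_mid in the frame of tube_mid between -0.01 and 0.01 m), for 0.1 s.
4. The tube lies in its rest again, mouth up, and is let go (distance between tube_mid and rest_seat below 0.015 m and z of tube_mouth in the frame of rest above 0.095 m and y of tube_mouth in the frame of rest below -0.075 m and angle between the z axis of tube_mid and the z axis of rest_seat, either way round below 0.12 rad and contact force between tube and the fingers below 0.05 N and linear speed of tube below 0.02 m/s), for 0.2 s.
5. The lid sits flat on the jar (horizontal distance between lid_knob and jar_mouth below 0.006 m and z of lid_knob in the frame of jar_mouth between 0.015 and 0.025 m and angle between lid_knob's own z axis and vertical below 0.08 rad), for 0.2 s.
At the end, for the whole second after the job is handed in: Rod 1 in the standing jar, rods 2 and 3 in the tube; tube in its rest, middle within 15 mm of the seat, axis within 0.12 rad, mouth at the high end; lid on the jar, centred within 6 mm, fully down (5 mm) and flat (0.08 rad); all released and at rest (all of step 3 and all of step 5 and distance between tube_mid and rest_seat below 0.015 m and z of tube_mouth in the frame of rest above 0.095 m and y of tube_mouth in the frame of rest below -0.075 m and angle between the z axis of tube_mid and the z axis of rest_seat, either way round below 0.12 rad and angle between jar's own z axis and vertical below 0.1 rad and linear speed of each of lid, tube, jar below 0.02 m/s); the robot touches nothing.
It fails at once if the second or third rod leaves the tube (its middle passes the rim) (z of any of rod_2_mid, rod_3_mid in the frame of tube_mid above 0.1 m).
It fails at once if the jar is tipped by more than 0.3 rad or pushed more than 40 mm (angle between jar's own z axis and vertical above 0.3 rad or distance of jar from where it was at the start of the episode above 0.04 m).
It fails at once if the tin, the mug or a vial is moved more than 20 mm or tipped (distance of any of terminal_tin, mug_1, vial_1, vial_2 from where it was at the start of the episode above 0.02 m or angle between any of terminal_tin, mug_1, vial_1, vial_2's own z axis and vertical above 0.3 rad).
It also fails if it takes over 72 s, if anything falls off the work surface, if the arm or the gripper's body presses on something with over 40 N, if the wrist force passes 120 N, or if a joint passes its speed limit or range.

### The arm

A 6-joint arm with a two-finger parallel gripper is mounted at the origin on a cart in front of the work surface, level with it; the furniture and walls round the work are solid. World frame = base frame: x ahead of the robot, y to its left, z up, the work surface at z = 0. Lengths are in mm, angles in rad, forces in N, time in s.
With the tool pointing down it reaches from about 350 to 875 mm from the base axis. Payload 4.2 kg.
Tool frame: the origin (TCP) lies midway between the tips of the shut fingers; the grasp point (between the pads) lies 19 mm behind it (tcp_to_grasp is the distance from the TCP to the grasp point, in mm); z points along the fingers, y is the line along which they close (so a half turn about z gives the same grasp; the last joint's range is limited). The gripper opens to 85 mm and grips with 20 to 120 N. Pads are 22 mm wide; open, the fingers measure 114 mm over their backs; the gripper's body (76 mm by 85 mm) begins 54 mm behind the grasp point. The pads swing forward as they close: fully open they stand 13 mm farther back than shut.
Start: joints at [1.493, 0.385, 0.008, 0, -1.194, -0.259], TCP at [206.51, 589.875, 231.312] pointing down, gripper open.
Joint ranges: [-3.14, 3.14], [-1.21, 2.06], [-1.07, 1.41], [-3.16, 2.05], [-2.99, -0.16], [-3.1, 3.1]. Speed limits (rad/s): [2.79, 2.79, 3.14, 3.14, 3.14, 3.14].

### API

Orientations are given as a unit quaternion [x, y, z, w].
In Python, from bench import read_state, get_image, job_done, tcp_to_grasp gives the robot as it stands.
- The arm moves only by the tool jog_arm, never from a script. Its argument "plan" is a list of rows, each a list of 3 entries, a list of its own where there are three numbers: the finger opening in mm, from 0 to 85.4, then the shift along the tool's x, y, z as a fraction of full scale, then the turn, a rotation vector about the tool's x, y, z as a fraction of full scale. A call has 1 to 10 rows; each row is the pose to reach, as a shift and turn from the pose commanded when the call began, along the tool's axes at that moment; what a row does not reach only later rows make up. Full scale, the value 1, is 0.1 m for a shift and 60 degrees for a turn. A row lasts 1/8 s, in which the tool goes at most 62.5 mm and 10.7 degrees, less where a joint would pass 70% of its speed; a pose out of reach is approached as far as the arm can. A call with a number of a shift or a turn outside -1 to 1 is refused whole. A call with a gripper value outside its range is refused whole. The fingers move at their own pace and stop on an object; the grip force is fixed at half the most. Time passes only in rows, so rows that repeat a pose let the fingers close. It gives the time, the measured TCP pose, the force, the opening and the grip force at its end, in the units of the state.
- read_state(): the state, without advancing time (a new reading comes with each control period).
- get_image(name): name is "scene" or "top"; returns a dict with "img" (384x512x3 uint8, red, green, blue), "range_z" (384x512 float32, mm along the optical axis (not along the pixel's ray), 0 where there is no reading), "intrinsics" (3x3 intrinsics, pixels), "distortion" ([k1, k2, p1, p2, k3] as OpenCV has them; the pictures are not rectified), "extrinsics" (4x4, takes a point from camera to world coordinates). Camera axes: x right, y down, z forward; pixel columns grow to the right and rows downward; lengths in mm; the calibration is good to about 2 mm. A picture is of the moment at which its call begins.
- job_done(): hands the job in; it is judged then, once.
The state is a dict: "clock": time; "joints": joint angles; "joint_vel": joint speeds; "joint_efforts": joint torques, N m; "position": TCP position; "ee_rot": TCP orientation; "contact_force": force on the tool from outside, world axes, zero at the start; "wrist_torque": the same for the moment, N m; "gripper_width": finger opening in mm; "grasp_force": force on a finger pad.
Only numpy, scipy, OpenCV 4.12 (cv2) and the standard library are available. Lean on these libraries where they do the work, as an engineer would, in place of code of your own. Each camera call takes 0.05 s, during which the arm holds its last target. There are 200 camera calls.

## Working session

There is one attempt and no reset: what is moved stays moved. The work goes in short steps, Python scripts to look and compute and a tool call to move; the robot and the scene stay as the last step left them, time stands still between calls to the robot, and variables do not carry over. Pictures are saved under pics/ and viewed, at most 12 in all, crops included, and the job is handed in when it is done.

Besides the shell and the picture viewer there is one more tool, called after ">>>" as a command line: name --argument value ..., lists and objects as JSON in quotes. jog_arm: Moves the arm, as the interface text tells. Its arguments: {"type":"object","properties":{"plan":{"type":"array"}},"required":["plan"]}

```bash
mkdir -p pics; ls
python3 - <<'E'
from bench import *
import cv2,numpy as np
print(read_state(), tcp_to_grasp)
ims=[]
for n in("scene","top"):
    d=get_image(n); ims.append(d["img"]); print(n,d["intrinsics"],d["distortion"],d["extrinsics"])
    np.savez(f"{n}0.npz",**{k:np.array(v) for k,v in d.items()})
    cv2.imwrite(f"pics/{n}0.png",cv2.resize(d["img"][:,:,::-1],(800,600),interpolation=cv2.INTER_CUBIC))
E
```

```text
pics
{'clock': 0.0, 'joints': array([ 1.49262506e+00,  3.85532152e-01,  6.62337680e-03, -5.07498518e-04,
       -1.19397868e+00, -2.58593210e-01]), 'joint_vel': array([ 3.13035579e-04, -7.22658221e-04,  5.34141377e-04, -6.67575955e-04,
        2.98735992e-04,  3.63642156e-05]), 'joint_efforts': array([-2.97968199e-04, -3.92282903e+01,  1.88402277e+01,  4.18622553e+00,
       -4.59313320e-03,  9.82347856e-07]), 'position': array([206.31279643, 589.34910855, 230.23408457]), 'ee_rot': array([ 9.85840914e-01, -1.67679881e-01, -1.40695914e-04,  1.06256129e-03]), 'contact_force': array([0.51122226, 0.3097476 , 0.14718595]), 'wrist_torque': array([ 0.04337172, -0.01157479, -0.00889252]), 'grasp_force': 0.0, 'gripper_width': 85.5018360599948} 18.700000000000003
scene [[353.19836662   0.         256.74568721]
 [  0.         353.19836662 187.08478105]
 [  0.           0.           1.        ]] [0.03013934 0.         0.         0.         0.        ] [[-5.98406337e-01 -3.38447264e-01  7.26197842e-01 -8.76717942e+01]
 [-8.01131676e-01  2.63958319e-01 -5.37135032e-01  5.82525993e+02]
 [-9.89408000e-03 -9.03205101e-01 -4.29095155e-01  4.89132104e+02]
 [ 0.00000000e+00  0.00000000e+00  0.00000000e+00  1.00000000e+00]]
top [[346.49079326   0.         254.45594622]
 [  0.         346.49079326 198.94426701]
 [  0.           0.           1.        ]] [0.01966915 0.         0.         0.         0.        ] [[ 3.30073985e-04 -9.94348053e-01  1.06168927e-01  4.31990989e+02]
 [-9.99999845e-01 -2.80710475e-04  4.79895779e-04  8.84452075e+01]
 [-4.47380703e-04 -1.06169069e-01 -9.94347992e-01  1.18979529e+03]
 [ 0.00000000e+00  0.00000000e+00  0.00000000e+00  1.00000000e+00]]
```

View pics/scene0.png

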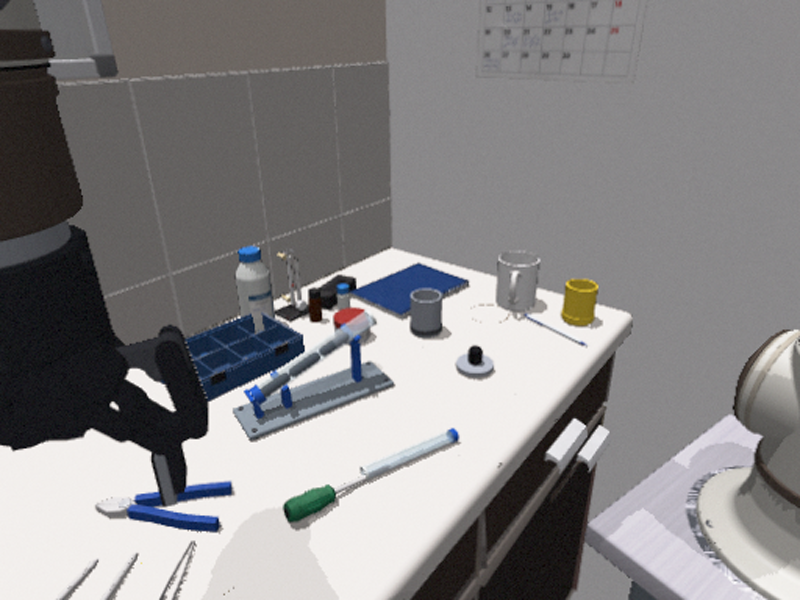

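View pics/top0.png

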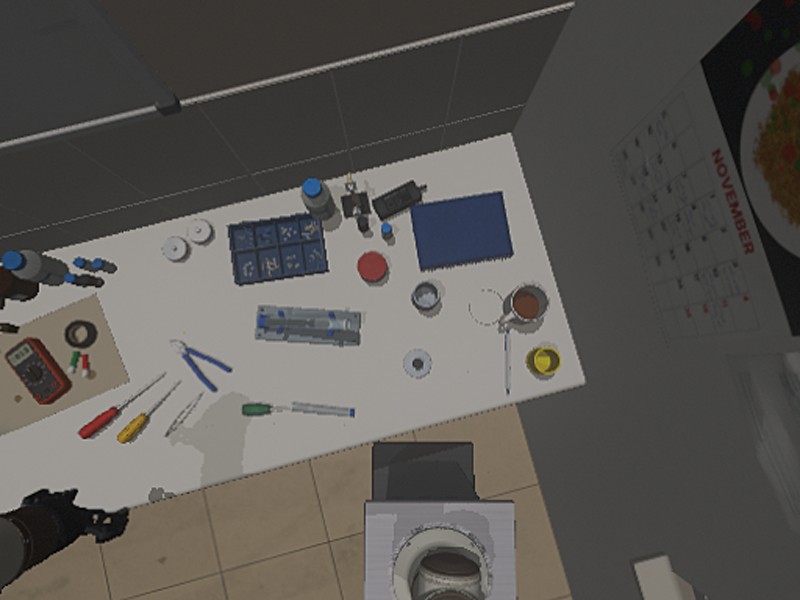

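Scene picture (800x600): tube foot (255,392) to mouth (370,322), in the blue/grey rest. Jar is at (426,310) and lid at (475,360). Top picture: rest (308,325), jar (426,295), lid (417,363), tin (372,266), mug (523,305), vials (363,222) and (387,230).

Could be mistaken: the small tube with the blue cap lying flat at top (322,409), and the yellow jar at top (543,360). I choose the larger tube in the rest and the steel jar.

```bash
cat > h.py <<'E'
import numpy as np,cv2
def load(n): return dict(np.load(n))
def cloud(d):
    "world point per pixel from range"
    h,w=d["range_z"].shape
    uv=np.stack(np.meshgrid(np.arange(w),np.arange(h)),-1).reshape(-1,1,2).astype(float)
    n=cv2.undistortPoints(uv,d["intrinsics"],d["distortion"]).reshape(h,w,2)
    P=np.dstack([n,np.ones((h,w))])*d["range_z"][...,None]
    E=d["extrinsics"]; return P@E[:3,:3].T+E[:3,3]
def ray(d,uv,z):
    "pixels -> world on plane z"
    n=cv2.undistortPoints(np.array(uv,float).reshape(-1,1,2),d["intrinsics"],d["distortion"]).reshape(-1,2)
    E=d["extrinsics"]; v=np.c_[n,np.ones(len(n))]@E[:3,:3].T; c=E[:3,3]
    return c+v*((z-c[2])/v[:,2])[:,None]
E
python3 - <<'E'
from h import *
T=load("top0.npz");S=load("scene0.npz")
s=1.5625
for n,p,z in [("jar",(426,292),72),("lid",(417,363),13),("tin",(372,266),42),("mug",(525,302),97),("yel",(543,360),70),("v1",(387,229),62),("v2",(363,222),62),("restmid",(308,325),10),("bottle",(313,188),120),("cutL",(410,210),10),("smalltube",(322,409),10)]:
    print(n,ray(T,[(p[0]/s,p[1]/s)],z).round())
C=cloud(T);Cs=cloud(S)
print("tablez",np.median(C[150:250,30+200:280,2]),[np.median(Cs[270:300,150:200,2])])
# rest plate, top view: pixels with height 4..16 in region
for nm,c in(("top",C),("scene",Cs)):
    reg=(abs(c[...,0]-T["extrinsics"][0,3])<1e4)
    rm=ray(T,[(308/s,325/s)],10)[0]
    near=np.hypot(c[...,0]-rm[0],c[...,1]-rm[1])<135
    m=near&(c[...,2]>5)&(c[...,2]<15)
    q=c[m][:,:2].astype(np.float32); print(nm,m.sum(),cv2.minAreaRect(q),"z",np.median(c[m][:,2]))
    for lo,hi,ctr in((66,78,ray(T,[(426/s,292/s)],72)[0]),):
        m=(np.hypot(c[...,0]-ctr[0],c[...,1]-ctr[1])<40)&(c[...,2]>lo)&(c[...,2]<hi)
        q=c[m][:,:2].astype(np.float32); print(" jar",m.sum(),cv2.minEnclosingCircle(q))
    ctr=ray(T,[(417/s,363/s)],13)[0]
    m=(np.hypot(c[...,0]-ctr[0],c[...,1]-ctr[1])<45)&(c[...,2]>8.)&(c[...,2]<18)
    q=c[m][:,:2].astype(np.float32); print(" lid",m.sum(),cv2.minEnclosingCircle(q))
    m=(np.hypot(c[...,0]-ctr[0],c[...,1]-ctr[1])<45)&(c[...,2]>30)
    print(" knob",m.sum(),c[m].mean(0) if m.any() else 0, c[m][:,2].max() if m.any() else 0)
    m=near&(c[...,2]>60); print(" tube hi",c[m].round()[::40])
cv2.imwrite("pics/crop.png",np.vstack([cv2.resize(T["img"][180:235,150:290,::-1],(784,308),interpolation=2),cv2.resize(S["img"][190:290,140:320,::-1],(784,290*1),interpolation=2)]))
E
```

```text
jar [[591.  30.  72.]]
lid [[444.  47.  13.]]
tin [[652. 144.  42.]]
mug [[ 567. -170.   97.]]
yel [[ 450. -210.   70.]]
v1 [[728. 112.  62.]]
v2 [[743. 163.  62.]]
restmid [[527. 285.  10.]]
bottle [[797. 261. 120.]]
cutL [[785.  61.  10.]]
smalltube [[346. 251.  10.]]
tablez 1.3309420926487974 [np.float64(-0.14623176297482132)]
top 978 ((531.8372802734375, 282.85443115234375), (258.97406005859375, 236.67288208007812), 50.66399383544922) z 10.142600209494958
 jar 70 ((589.5370483398438, 30.408418655395508), 28.105112075805664)
 lid 210 ((446.20184326171875, 48.043373107910156), 29.506671905517578)
 knob 806 [ 432.51529498   86.94595111 1146.97395271] 1189.7952930510023
 tube hi [[552. 339.  60.]
 [538. 324.  69.]
 [534. 190. 116.]
 [532. 226. 105.]
 [530. 265.  91.]
 [528. 313.  74.]
 [526. 358.  61.]
 [522. 222. 111.]
 [520. 251. 100.]
 [517. 262.  92.]
 [512. 203. 113.]]
scene 2011 ((566.1060791015625, 285.76708984375), (224.5283203125, 161.8875732421875), 86.49128723144531) z 9.105354495285496
 jar 95 ((585.2325439453125, 33.402008056640625), 28.90032386779785)
 lid 217 ((440.9413757324219, 50.15433883666992), 30.09516716003418)
 knob 49 [438.8228266   52.17749611  35.45528578] 39.51221022522043
 tube hi [[525. 194. 118.]
 [508. 195. 113.]
 [513. 214. 109.]
 [513. 224. 107.]
 [514. 235. 105.]
 [514. 238. 101.]
 [512. 244.  99.]
 [513. 251.  96.]
 [523. 269.  93.]
 [510. 241.  86.]
 [517. 272.  89.]
 [518. 226.  69.]
 [513. 280.  86.]
 [513. 221.  62.]
 [512. 271.  76.]
 [513. 278.  73.]
 [512. 287.  72.]
 [513. 294.  69.]
 [513. 301.  67.]
 [516. 307.  62.]
 [514. 313.  61.]
 [519. 343.  63.]]
```

View pics/crop.png

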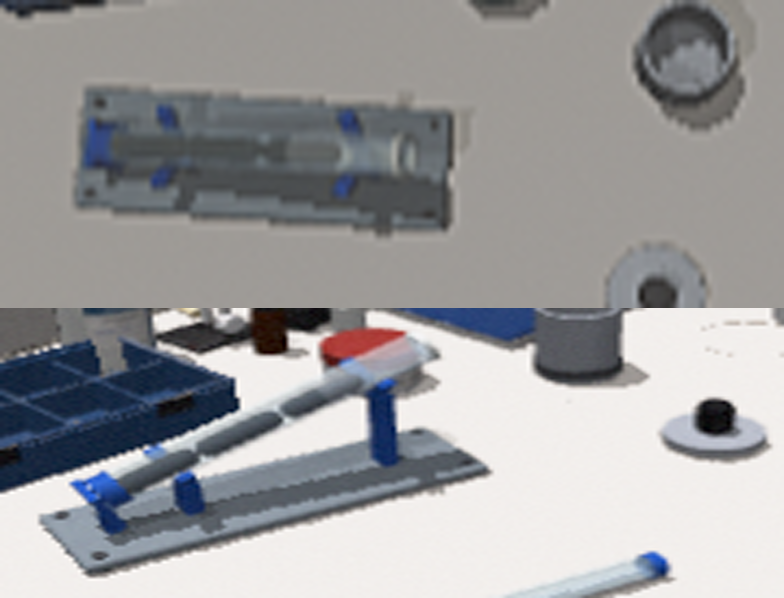

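The crop confirms the larger tube in the rest: blue foot at (100,143), white mouth ring at (405,153) in the top view, rods visible inside, mouth towards the jar. Now the rest plate, by ray casting in both views.

Run:
```python
from h import *
T=load("top0.npz");S=load("scene0.npz")
t=np.array([(85,87),(452,112),(447,230),(76,207)])/5.6+[150-.5,180-.5]
k=784/180;ky=290/100
s=np.array([(40,518),(418,430),(490,468),(92,574)],float); s=np.c_[s[:,0]/k+140-.5,(s[:,1]-308)/ky+190-.5]
for d,c in((T,t),(S,s)):
    p=ray(d,c,10)[:,:2]
    print(p.round(1).tolist(),"ctr",p.mean(0).round(1),"sides",[np.linalg.norm(p[i]-p[(i+1)%4]).round() for i in range(4)])
    v=(p[1]-p[0])+(p[2]-p[3]); print("dir deg",np.degrees(np.arctan2(v[1],v[0])))
# tube mouth and foot from top
f=np.array([(100,143),(405,153)])/5.6+[149.5,179.5]
print(ray(T,f[:1],75-34.2+5),ray(T,f[1:],75+34.2))
# lid knob/disc in scene by ray
def cen(d,ctr,r,dark):
    u,v=ctr; g=d["img"].max(2)
    yy,xx=np.mgrid[:384,:512]; m=(np.hypot(xx-u,yy-v)<r)&(g<dark); return xx[m].mean(),yy[m].mean(),m.sum()
a=cen(T,(417/1.5625,363/1.5625),8,90);b=cen(S,(475/1.5625,354/1.5625),10,60); print(a,b)
print("knob",ray(T,[a[:2]],36),ray(S,[b[:2]],27))
```

```text
[[571.3, 396.4], [556.0, 172.0], [484.0, 174.5], [497.9, 399.8]] ctr [527.3 285.7] sides [np.float64(225.0), np.float64(72.0), np.float64(226.0), np.float64(73.0)]
dir deg -93.72540807510902
[[562.8, 398.1], [548.3, 179.8], [477.1, 180.5], [486.7, 402.7]] ctr [518.7 290.3] sides [np.float64(219.0), np.float64(71.0), np.float64(222.0), np.float64(76.0)]
dir deg -93.13324637612868
[[533.77657799 377.32814951  45.8       ]] [[522.5571626  191.05147875 109.2       ]]
(np.float64(267.07894736842104), np.float64(232.73684210526315), np.int64(38)) (np.float64(303.8), np.float64(227.275), np.int64(80))
knob [[442.58452425  47.13722126  36.        ]] [[439.46060654  50.46557632  27.        ]]
```

```bash
cat >> h.py <<'E'
from scipy.spatial.transform import Rotation as Ro
YAW=np.radians(-93.7); D=np.array([np.cos(YAW),np.sin(YAW),0]); UP=np.array([0,0,1.])
def toolR(pitch):
    "tool square to a tube whose mouth points pitch deg above level"
    a=np.radians(pitch); z=D*np.sin(a)-UP*np.cos(a)
    y=np.array([-np.sin(YAW)*-1,np.cos(YAW)*-1,0]); y=y if y[0]<0 else -y
    return Ro.from_matrix(np.c_[np.cross(y,z),y,z])
def go(R,p,verbose=1):
    from bench import read_state
    s=read_state(); R0=Ro.from_quat(s["ee_rot"])
    sh=R0.inv().apply(np.array(p)-s["position"])/100; rv=(R0.inv()*R).as_rotvec(degrees=True)/60
    print("shift",sh.round(3),"turn",rv.round(3),"pos",s["position"].round(1),"t",round(s["clock"],2))
E
python3 - <<'E'
from h import *
R=toolR(20);print(R.as_matrix().round(3))
G=np.array([527.5,285,75])+18.7*R.as_matrix()[:,2]
print(G,G-100*R.as_matrix()[:,2])
go(R,G-100*R.as_matrix()[:,2])
E
```

```text
[[-0.061 -0.998 -0.022]
 [-0.938  0.065 -0.341]
 [ 0.342  0.    -0.94 ]]
[527.08726577 278.61755456  57.42774799] [529.2944007  312.74827884 151.39701007]
shift [3.962 1.541 0.793] turn [-0.215  0.284  1.227] pos [206.4 589.4 230.3] t 0.1
```

>>> jog_arm --plan '[[85, [0.5, 0.2, 0], [0, 0, 0]], [85, [1, 0.39, 0], [0, 0, 0]], [85, [1, 0.39, 0], [0, 0, 0]]]'

```text
clock: 0.48
position: [290.0, 517.6, 231.1]
ee_rot: [0.986, -0.17, -0.0, 0.001]
contact_force: [-0.2, 0.5, 0.1]
gripper_width: 85.1
grasp_force: 0.0
```

>>> jog_arm --plan '[[85, [0.5, 0.2, 0], [0, 0, 0]], [85, [1, 0.39, 0], [0, 0, 0]]]'

```text
clock: 0.72
position: [369.6, 450.0, 230.9]
ee_rot: [0.986, -0.167, -0.0, 0.0]
contact_force: [0.6, -0.2, -0.4]
gripper_width: 85.0
grasp_force: 0.0
```

>>> jog_arm --plan '[[85, [0.5, 0.2, 0], [0, 0, 0]], [85, [1, 0.39, 0], [0, 0, 0]]]'

```text
clock: 0.98
position: [451.6, 379.8, 231.0]
ee_rot: [0.986, -0.167, -0.0, 0.0]
contact_force: [-0.4, 1.1, 0.0]
gripper_width: 85.1
grasp_force: 0.0
```

>>> jog_arm --plan '[[85, [0.5, 0.2, 0], [0, 0, 0.3]], [85, [0.95, 0.37, 0], [-0.05, 0.07, 0.4]], [85, [0.95, 0.37, 0], [-0.1, 0.14, 0.61]], [85, [0.95, 0.37, 0], [-0.1, 0.14, 0.61]], [85, [0.95, 0.37, 0], [-0.1, 0.14, 0.61]]]'

```text
clock: 1.6
position: [527.9, 314.9, 230.2]
ee_rot: [0.88, -0.466, 0.062, 0.063]
contact_force: [-0.7, 0.4, -0.2]
gripper_width: 85.0
grasp_force: 0.0
```

Run:
```python
from h import *
from bench import *
R=toolR(20)
G=np.array([527.5,285,75])+18.7*R.as_matrix()[:,2]
go(R,G-100*R.as_matrix()[:,2]); print(read_state()["joints"].round(2))
```

```text
shift [-0.107 -0.042  0.78 ] turn [-0.113  0.149  0.619] pos [527.9 314.9 230.2] t 1.6
[ 0.87  0.4  -0.05  0.16 -1.23 -0.34]
```

>>> jog_arm --plan '[[85, [-0.1, -0.04, 0.4], [-0.02, 0.03, 0.15]], [85, [-0.1, -0.04, 0.78], [-0.06, 0.08, 0.32]], [85, [-0.1, -0.04, 0.78], [-0.09, 0.11, 0.48]], [85, [-0.107, -0.042, 0.78], [-0.113, 0.149, 0.619]], [85, [-0.107, -0.042, 0.78], [-0.113, 0.149, 0.619]], [85, [-0.107, -0.042, 0.78], [-0.113, 0.149, 0.619]]]'

```text
clock: 2.35
position: [529.8, 311.9, 152.6]
ee_rot: [-0.674, 0.719, -0.118, -0.126]
contact_force: [0.4, 0.2, 0.8]
gripper_width: 85.0
grasp_force: 0.0
```

```bash
cat >> h.py <<'E'
def snap(tag,boxes=None):
    "save npz of both views; boxes {name:(u0,v0,u1,v1)} stacked into one png"
    from bench import get_image
    out=[]
    for n in("scene","top"):
        if boxes and n not in boxes: continue
        d=get_image(n); np.savez(f"{n}_{tag}.npz",**{k:np.array(v) for k,v in d.items()})
        if boxes:
            a,b,c,e=boxes[n]; im=d["img"][b:e,a:c,::-1]; k=min(800/im.shape[1],600/len(boxes)/im.shape[0])
            im=cv2.resize(im,None,fx=k,fy=k,interpolation=2); print(n,"k",k)
            out.append(cv2.copyMakeBorder(im,0,0,0,800-im.shape[1],0))
    if out: cv2.imwrite(f"pics/{tag}.png",np.vstack(out))
E
python3 - <<'E'
from h import *
R=toolR(20)
G=np.array([527.5,285,75])+18.7*R.as_matrix()[:,2]
go(R,G); snap("hover",{"scene":(100,90,340,290),"top":(130,130,300,260)})
E
```

```text
shift [-0.01   0.006  1.009] turn [-0.001  0.002 -0.   ] pos [529.8 311.9 152.6] t 2.35
scene k 1.5
top k 2.3076923076923075
```

View pics/hover.png

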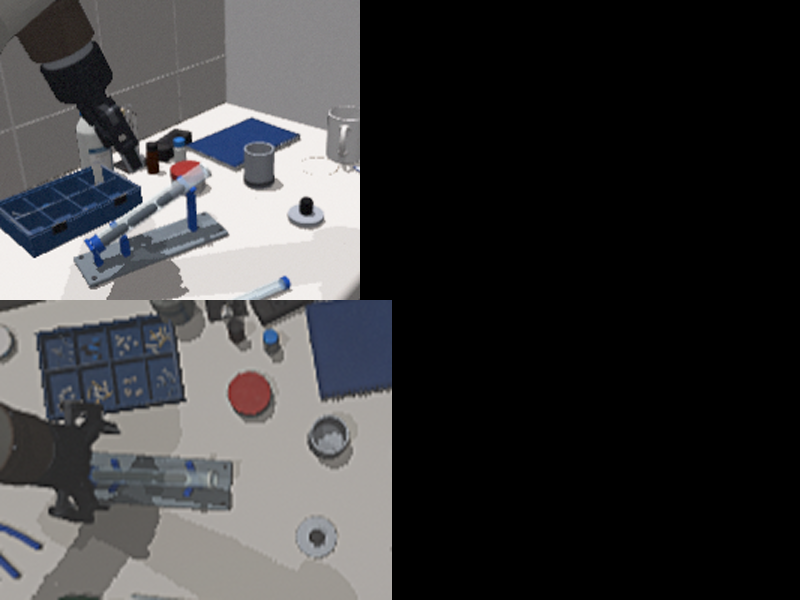

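The gripper (top crop: fingers at (95,410) and (85,510)) straddles the tube axis at row 472, and nothing is in the way. I'll descend and close.

>>> jog_arm --plan '[[85, [0, 0, 0.3], [0, 0, 0]], [85, [0, 0, 0.6], [0, 0, 0]], [85, [-0.01, 0.006, 0.8], [0, 0, 0]], [85, [-0.01, 0.006, 1], [0, 0, 0]], [85, [-0.01, 0.006, 1], [0, 0, 0]]]'

```text
clock: 3.08
position: [526.4, 277.5, 57.4]
ee_rot: [-0.673, 0.719, -0.119, -0.128]
contact_force: [0.1, -0.2, 0.7]
gripper_width: 84.9
grasp_force: 0.0
```

>>> jog_arm --plan '[[40, [0, 0, 0], [0, 0, 0]], [32, [0, 0, 0], [0, 0, 0]], [32, [0, 0, 0], [0, 0, 0]], [32, [0, 0, 0], [0, 0, 0]]]'

```text
clock: 3.58
position: [527.4, 279.0, 58.5]
ee_rot: [-0.673, 0.719, -0.119, -0.126]
contact_force: [0.6, -0.4, 0.2]
gripper_width: 32.2
grasp_force: 0.0
```

Run:
```python
from h import *
from bench import *
R=toolR(20)
G=np.array([527.5,285,75])+18.7*R.as_matrix()[:,2]
go(R,G); s=read_state();print(s["contact_force"],s["gripper_width"],s["grasp_force"])
```

```text
shift [0.    0.002 0.012] turn [-0.001  0.001 -0.003] pos [527.4 279.   58.5] t 3.58
[ 0.58281485 -0.38168041  0.22254893] 32.18354890432469 0.0
```

>>> jog_arm --plan '[[27, [0, 0, 0], [0, 0, 0]], [26, [0, 0, 0], [0, 0, 0]], [20, [0, 0, 0], [0, 0, 0]], [20, [0, 0, 0], [0, 0, 0]], [20, [0, 0, 0], [0, 0, 0]]]'

```text
clock: 4.2
position: [525.1, 279.1, 58.7]
ee_rot: [-0.672, 0.719, -0.118, -0.128]
contact_force: [-8.9, 2.8, 4.9]
gripper_width: 23.5
grasp_force: 59.1
```

Run:
```python
from bench import *
s=read_state();print(s["contact_force"],s["wrist_torque"],s["gripper_width"],s["grasp_force"],s["position"])
```

```text
[-8.93592592  2.840939    4.92648058] [ 1.07101047  2.52875067 -0.92156847] 23.52365291428794 59.09457175992429 [525.07256182 279.09478597  58.72448057]
```

>>> jog_arm --plan '[[20, [0, 0.03, 0], [0, 0, 0]], [20, [0, 0.03, -0.03], [0, 0, 0]], [20, [0, 0.03, -0.1], [0, 0, 0]], [20, [0, 0.03, -0.2], [0, 0, 0]], [20, [0, 0.03, -0.35], [0, 0, 0]], [20, [0, 0.03, -0.5], [0, 0, 0]], [20, [0, 0.03, -0.65], [0, 0, 0]], [20, [0, 0.03, -0.75], [0, 0, 0]], [20, [0, 0.03, -0.8], [0, 0, 0]], [20, [0, 0.03, -0.8], [0, 0, 0]]]'

```text
clock: 5.45
position: [525.9, 306.3, 133.5]
ee_rot: [-0.673, 0.72, -0.119, -0.126]
contact_force: [-0.2, -0.3, -2.4]
gripper_width: 23.8
grasp_force: 58.9
```

Run:
```python
from h import *
from bench import *
s=read_state();print(s["contact_force"],s["wrist_torque"],s["gripper_width"],s["position"],s["ee_rot"])
snap("lift",{"scene":(130,130,290,250)})
```

```text
[-0.16472017 -0.30510574 -2.41537051] [ 0.80302854 -0.05803165 -0.01399183] 23.8374459686561 [525.92253582 306.33586951 133.47012561] [-0.67250243  0.71952082 -0.11883359 -0.12613029]
scene k 5.0
```

View pics/lift.png

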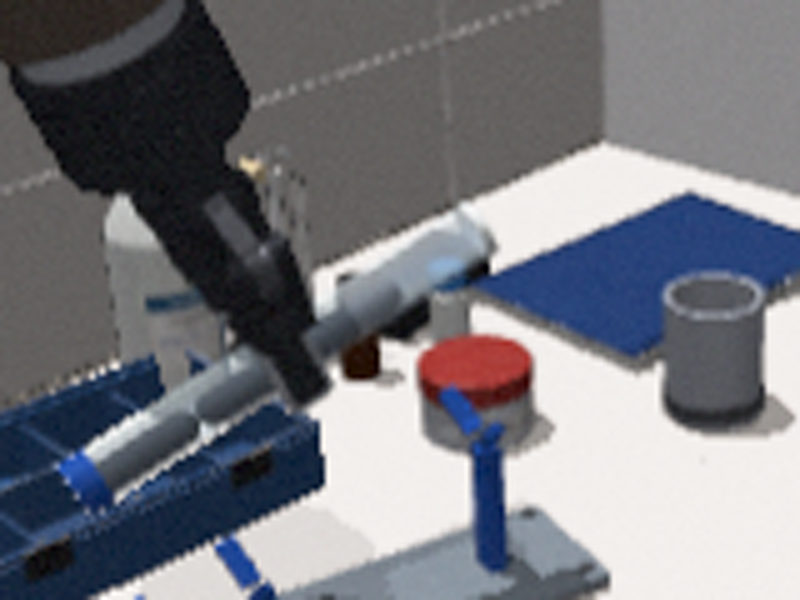

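The tube is off the rest, with the blue foot at (85,480) and the mouth at (478,230). The rods are dark inside, with the nose near (400,290), still well inside. Next I compare the predicted mouth and foot with the pixels, which also checks the cameras against the robot.

```bash
cat >> h.py <<'E'
def proj(d,P):
    E=np.linalg.inv(d["extrinsics"]); return cv2.projectPoints(np.array(P,float).reshape(-1,1,3),cv2.Rodrigues(E[:3,:3])[0],E[:3,3],d["intrinsics"],d["distortion"])[0].reshape(-1,2)
def tube(s=None):
    "mid, axis of the held tube from the state"
    from bench import read_state
    s=s or read_state(); M=Ro.from_quat(s["ee_rot"]).as_matrix(); return s["position"]-18.7*M[:,2],M[:,0]
E
python3 - <<'E'
from h import *
S=load("scene_lift.npz");T=load("top0.npz")
m,a=tube(); print(m,a)
print("scene pred mouth,foot",proj(S,[m+100*a,m-100*a]).round(1).tolist(),"px/mm",np.linalg.norm(np.diff(proj(S,[m,m+a*10]),axis=0))/10)
hsv=cv2.cvtColor(S["img"],cv2.COLOR_RGB2HSV)
yy,xx=np.mgrid[:384,:512]
k=(abs(hsv[...,0].astype(int)-113)<10)&(hsv[...,1]>180)&(hsv[...,2]>100)&(np.hypot(xx-147,yy-226)<10)
print("foot px",xx[k].min(),xx[k].max(),yy[k].min(),yy[k].max(),xx[k].mean(),yy[k].mean(),k.sum())
# seated tube, top
m2=np.array([525.,285.5,75.]);Rm=toolR(20).as_matrix()[:,0]
print("top pred seated mouth,foot",proj(T,[m2+100*Rm,m2-100*Rm]).round(1).tolist(),"seen mouth ~",(405/5.6+149.5,153/5.6+179.5),"foot",(100/5.6+149.5,143/5.6+179.5))
print("jar top img",proj(T,[(589.5,30.4,72)]))
E
```

```text
[526.15635347 312.41440357 150.6378554 ] [-0.06366298 -0.93754827  0.34197992]
scene pred mouth,foot [[225.0, 174.7], [143.1, 227.4]] px/mm 0.4834824036301913
foot px 142 150 220 228 145.72093023255815 224.4418604651163 43
top pred seated mouth,foot [[221.6, 208.0], [167.1, 206.0]] seen mouth ~ (221.82142857142856, 206.82142857142858) foot (167.35714285714286, 205.03571428571428)
jar top img [[272.45403412 187.29496855]]
```

```bash
cat >> h.py <<'E'
JAR=np.array([587.,30.5,72.])
def pour(p,back=8,up=24):
    "TCP pose with the mouth back mm upstream of the jar axis, up mm over its rim"
    R=toolR(p); M=R.as_matrix(); return R,JAR-back*D+up*UP-100*M[:,0]+18.7*M[:,2]
E
python3 - <<'E'
from h import *
R,p=pour(-8); print(p)
go(toolR(20),p+[0,0,60]); go(R,p)
# from an assumed intermediate
M=toolR(20).as_matrix(); q=(p+[0,0,60]); s=np.array([525.9,306.3,133.5]); mid=(s+q)/2+[0,0,10]
print("half",mid,M.T@(mid-s)/100,"then",M.T@(p+[0,0,40]-mid)/100, "then",toolR(-8).as_matrix().T@[0,0,-.4])
E
```

```text
[594.07463461 139.90083446  91.39929721]
shift [ 1.577 -0.794  0.379] turn [ 0.     0.    -0.003] pos [525.7 306.  133.1] t 5.5
shift [ 1.372 -0.794  0.943] turn [-0.    -0.467 -0.003] pos [525.7 306.  133.1] t 5.5
half [559.98731731 223.10041723 152.44964861] [ 0.82433161 -0.39385327  0.09837422] then [ 0.68752355 -0.39385327  0.47425127] then [ 5.56692404e-02 -5.55111512e-18  3.96107227e-01]
```

>>> jog_arm --plan '[[20, [0.04, -0.02, 0], [0, 0, 0]], [20, [0.12, -0.06, 0.01], [0, 0, 0]], [20, [0.22, -0.11, 0.02], [0, 0, 0]], [20, [0.33, -0.16, 0.04], [0, 0, 0]], [20, [0.44, -0.21, 0.05], [0, 0, 0]], [20, [0.55, -0.26, 0.06], [0, 0, 0]], [20, [0.65, -0.31, 0.08], [0, 0, 0]], [20, [0.74, -0.35, 0.09], [0, 0, 0]], [20, [0.8, -0.38, 0.1], [0, 0, 0]], [20, [0.82, -0.39, 0.1], [0, 0, 0]]]'

```text
clock: 6.75
position: [559.6, 222.9, 152.1]
ee_rot: [-0.672, 0.72, -0.119, -0.126]
contact_force: [-0.6, -0.8, -2.1]
gripper_width: 24.0
grasp_force: 58.9
```

>>> jog_arm --plan '[[20, [0.04, -0.02, 0.02], [0, -0.02, 0]], [20, [0.11, -0.06, 0.07], [0, -0.06, 0]], [20, [0.2, -0.11, 0.13], [0, -0.12, 0]], [20, [0.3, -0.17, 0.2], [0, -0.18, 0]], [20, [0.4, -0.23, 0.27], [0, -0.25, 0]], [20, [0.5, -0.28, 0.34], [0, -0.32, 0]], [20, [0.58, -0.33, 0.4], [0, -0.38, 0]], [20, [0.64, -0.37, 0.44], [0, -0.42, 0]], [20, [0.68, -0.39, 0.47], [0, -0.45, 0]], [20, [0.69, -0.39, 0.47], [0, -0.467, 0]]]'

```text
clock: 8.0
position: [592.9, 138.7, 131.5]
ee_rot: [-0.681, 0.729, 0.048, 0.052]
contact_force: [0.5, -0.1, -3.0]
gripper_width: 23.9
grasp_force: 58.9
```

Run:
```python
from h import *
from bench import *
go(*pour(-8));go(*pour(-15)); print(read_state()["joints"].round(2))
snap("pre",{"scene":(200,120,340,225)})
```

```text
shift [ 0.044 -0.01   0.399] turn [-0.002  0.002 -0.004] pos [592.9 138.7 131.5] t 8.0
shift [ 0.029 -0.011  0.276] turn [-0.002 -0.115 -0.004] pos [592.9 138.7 131.5] t 8.0
[ 0.43  0.43 -0.14 -0.15 -0.94 -0.41]
scene k 5.714285714285714
```

View pics/pre.png

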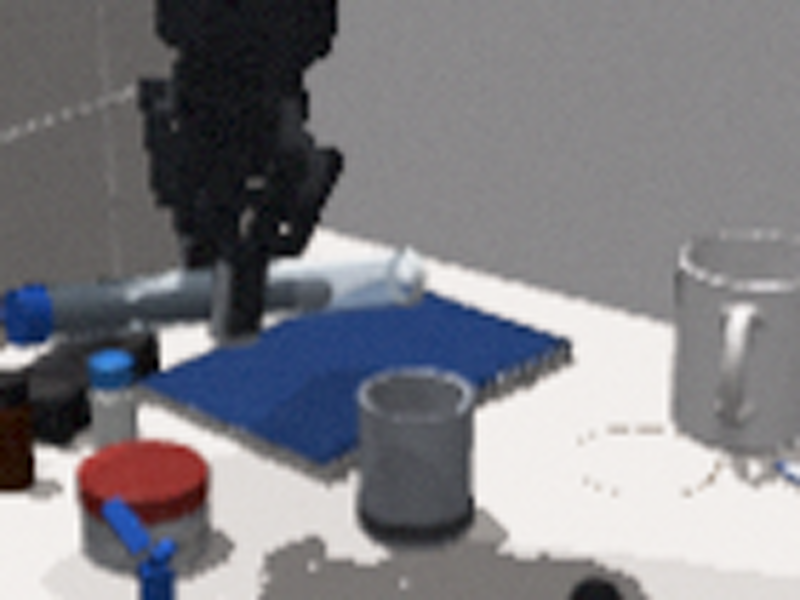

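The mouth is at (408,275) and the rod nose at (330,293), a 44 mm gap as specified; the jar rim is at (416,390). I'll lower to 15° below level with the mouth over the jar, and measure the nose along the projected tube axis.

```bash
cat >> h.py <<'E'
def nose(tag=None):
    "grey profile along the held tube in the scene view; z of nose by half level"
    from bench import get_image,read_state
    s=read_state(); d=get_image("scene"); m,a=tube(s); z=np.arange(24,136,4.)
    g=cv2.GaussianBlur(d["img"].max(2).astype(np.float32),(0,0),.6)
    uv=proj(d,[m+a*t for t in z]).astype(np.float32); n=np.array([0,1.])
    pr=np.mean([cv2.remap(g,uv[:,0]+0*k,(uv[:,1]+k).astype(np.float32),1).ravel() for k in(1,2,3)],0)
    p=np.degrees(np.arcsin(a[2])); print("pitch %.2f t %.2f mouth-jar"%(p,s["clock"]),(m+100*a-JAR).round(1))
    print(" ".join(f"{int(t)}:{int(v)}" for t,v in zip(z,pr)))
    if tag: np.savez(f"scene_{tag}.npz",**{k:np.array(v) for k,v in d.items()})
E
python3 - <<'E'
from h import *
nose("pre2")
E
```

```text
pitch -8.13 t 8.05 mouth-jar [-1.1  6.9 64.1]
24:60 28:73 32:74 36:78 40:90 44:97 48:97 52:100 56:114 60:164 64:182 68:180 72:175 76:173 80:168 84:167 88:165 92:165 96:167 100:165 104:149 108:155 112:200 116:230 120:238 124:239 128:238 132:232
```

>>> jog_arm --plan '[[20, [0, 0, 0.03], [0, -0.01, 0]], [20, [0, 0, 0.08], [0, -0.03, 0]], [20, [0.01, -0.01, 0.14], [0, -0.05, 0]], [20, [0.02, -0.01, 0.2], [0, -0.08, 0]], [20, [0.03, -0.01, 0.25], [0, -0.1, 0]], [20, [0.03, -0.01, 0.276], [0, -0.115, 0]], [20, [0.03, -0.01, 0.276], [0, -0.115, 0]]]'

```text
clock: 8.98
position: [594.1, 140.5, 103.4]
ee_rot: [-0.677, 0.724, 0.088, 0.095]
contact_force: [-0.2, -0.2, -2.9]
gripper_width: 24.0
grasp_force: 58.9
```

Run:
```python
from h import *
nose("p15")
```

```text
pitch -14.95 t 8.97 mouth-jar [ 0.2  8.8 23.7]
24:49 28:67 32:71 36:75 40:87 44:93 48:94 52:96 56:113 60:142 64:157 68:158 72:157 76:157 80:157 84:157 88:158 92:155 96:146 100:138 104:131 108:121 112:121 116:123 120:122 124:119 128:117 132:116
```

>>> jog_arm --plan '[[20, [0, 0, -0.005], [0, -0.005, 0]], [20, [0, 0, -0.01], [0, -0.01, 0]], [20, [0, 0, -0.015], [0, -0.014, 0]], [20, [0, 0, -0.018], [0, -0.018, 0]], [20, [0, 0, -0.018], [0, -0.018, 0]]]'

```text
clock: 9.65
position: [594.0, 140.3, 105.5]
ee_rot: [-0.676, 0.723, 0.095, 0.102]
contact_force: [0.3, -0.5, -2.0]
gripper_width: 24.1
grasp_force: 58.9
```

Run:
```python
from h import *
nose()
```

```text
pitch -16.04 t 9.65 mouth-jar [ 0.2  8.7 23.9]
24:49 28:67 32:71 36:76 40:87 44:93 48:95 52:97 56:116 60:143 64:156 68:156 72:157 76:157 80:157 84:157 88:154 92:149 96:142 100:137 104:128 108:117 112:117 116:120 120:118 124:113 128:112 132:112
```

>>> jog_arm --plan '[[20, [0, 0, -0.004], [0, -0.004, 0]], [20, [0, 0, -0.008], [0, -0.008, 0]], [20, [0, 0, -0.012], [0, -0.012, 0]], [20, [0, 0, -0.012], [0, -0.012, 0]]]'

```text
clock: 10.2
position: [594.1, 139.9, 106.7]
ee_rot: [-0.676, 0.723, 0.099, 0.107]
contact_force: [-0.2, -0.0, -2.0]
gripper_width: 23.8
grasp_force: 58.9
```

Run:
```python
from h import *
nose()
```

```text
pitch -16.76 t 10.20 mouth-jar [ 0.3  8.5 23.8]
24:49 28:67 32:69 36:74 40:85 44:92 48:92 52:96 56:111 60:143 64:155 68:156 72:156 76:157 80:156 84:156 88:154 92:150 96:143 100:137 104:130 108:119 112:117 116:120 120:118 124:115 128:114 132:111
```

Still resting. I'll keep going in small steps, looking after each.

>>> jog_arm --plan '[[20, [0, 0, -0.004], [0, -0.004, 0]], [20, [0, 0, -0.008], [0, -0.008, 0]], [20, [0, 0, -0.012], [0, -0.012, 0]], [20, [0, 0, -0.012], [0, -0.012, 0]]]'

```text
clock: 10.75
position: [594.0, 139.6, 107.8]
ee_rot: [-0.675, 0.722, 0.103, 0.111]
contact_force: [-0.7, 0.2, -1.7]
gripper_width: 24.1
grasp_force: 58.9
```

Run:
```python
from h import *
nose()
```

```text
pitch -17.48 t 10.75 mouth-jar [ 0.2  8.3 23.6]
24:50 28:66 32:70 36:74 40:85 44:92 48:93 52:94 56:109 60:141 64:153 68:154 72:155 76:155 80:155 84:155 88:153 92:148 96:141 100:135 104:129 108:118 112:116 116:117 120:116 124:113 128:114 132:114
```

>>> jog_arm --plan '[[20, [0, 0, -0.004], [0, -0.004, 0]], [20, [0, 0, -0.008], [0, -0.008, 0]], [20, [0, 0, -0.012], [0, -0.012, 0]], [20, [0, 0, -0.012], [0, -0.012, 0]]]'

```text
clock: 11.3
position: [594.0, 139.2, 109.0]
ee_rot: [-0.674, 0.721, 0.107, 0.116]
contact_force: [0.3, -0.5, -2.5]
gripper_width: 23.9
grasp_force: 58.9
```

Run:
```python
from h import *
nose()
```

```text
pitch -18.20 t 11.30 mouth-jar [ 0.2  8.1 23.5]
24:47 28:65 32:70 36:73 40:88 44:92 48:92 52:94 56:107 60:141 64:152 68:153 72:154 76:154 80:154 84:155 88:154 92:149 96:141 100:136 104:127 108:115 112:113 116:117 120:116 124:114 128:115 132:114
```

>>> jog_arm --plan '[[20, [0, 0, -0.004], [0, -0.004, 0]], [20, [0, 0, -0.008], [0, -0.008, 0]], [20, [0, 0, -0.012], [0, -0.012, 0]], [20, [0, 0, -0.012], [0, -0.012, 0]]]'

```text
clock: 11.85
position: [594.0, 138.8, 110.1]
ee_rot: [-0.674, 0.721, 0.112, 0.121]
contact_force: [-0.1, -0.3, -2.7]
gripper_width: 23.7
grasp_force: 58.9
```

Run:
```python
from h import *
nose()
```

```text
pitch -18.91 t 11.85 mouth-jar [ 0.3  7.9 23.4]
24:46 28:64 32:68 36:72 40:85 44:90 48:91 52:92 56:105 60:138 64:151 68:152 72:153 76:152 80:153 84:153 88:149 92:144 96:140 100:135 104:128 108:116 112:114 116:117 120:117 124:114 128:116 132:115
```

>>> jog_arm --plan '[[20, [0, 0, -0.004], [0, -0.004, 0]], [20, [0, 0, -0.008], [0, -0.008, 0]], [20, [0, 0, -0.012], [0, -0.012, 0]], [20, [0, 0, -0.012], [0, -0.012, 0]]]'

```text
clock: 12.4
position: [594.0, 138.4, 111.2]
ee_rot: [-0.673, 0.72, 0.116, 0.125]
contact_force: [0.0, 0.9, -2.4]
gripper_width: 24.0
grasp_force: 58.9
```

Run:
```python
from h import *
nose()
```

```text
pitch -19.63 t 12.40 mouth-jar [ 0.2  7.7 23.2]
24:49 28:65 32:68 36:72 40:85 44:89 48:91 52:92 56:104 60:132 64:148 68:151 72:151 76:152 80:152 84:152 88:149 92:145 96:139 100:134 104:127 108:117 112:114 116:115 120:115 124:114 128:115 132:114
```

>>> jog_arm --plan '[[20, [0, 0, -0.004], [0, -0.004, 0]], [20, [0, 0, -0.008], [0, -0.008, 0]], [20, [0, 0, -0.008], [0, -0.008, 0]]]'

```text
clock: 12.82
position: [593.9, 138.2, 112.0]
ee_rot: [-0.672, 0.719, 0.119, 0.128]
contact_force: [0.4, 0.1, -1.5]
gripper_width: 23.7
grasp_force: 58.9
```

Run:
```python
from h import *
nose()
```

```text
pitch -20.12 t 12.82 mouth-jar [ 0.2  7.6 23.2]
24:48 28:64 32:69 36:75 40:86 44:90 48:91 52:92 56:93 60:94 64:109 68:135 72:149 76:151 80:152 84:151 88:148 92:145 96:139 100:135 104:128 108:118 112:115 116:115 120:114 124:113 128:114 132:114
```

The rods are sliding. I'll hold for one row, then look.

>>> jog_arm --plan '[[20, [0, 0, 0], [0, 0, 0]]]'

```text
clock: 13.0
position: [593.9, 138.3, 112.0]
ee_rot: [-0.673, 0.719, 0.119, 0.128]
contact_force: [0.2, 0.4, -2.2]
gripper_width: 23.4
grasp_force: 58.9
```

Run:
```python
from h import *
nose()
```

```text
pitch -20.11 t 13.00 mouth-jar [ 0.2  7.7 23.1]
24:47 28:65 32:70 36:73 40:86 44:90 48:92 52:91 56:91 60:93 64:94 68:104 72:136 76:149 80:151 84:153 88:151 92:147 96:141 100:136 104:128 108:118 112:115 116:116 120:114 124:113 128:115 132:113
```

>>> jog_arm --plan '[[20, [0, 0, 0], [0, 0, 0]], [20, [0, 0, 0], [0, 0, 0]]]'

```text
clock: 13.3
position: [593.9, 138.3, 111.9]
ee_rot: [-0.673, 0.719, 0.119, 0.128]
contact_force: [-0.0, -0.3, -1.9]
gripper_width: 23.7
grasp_force: 58.9
```

Run:
```python
from h import *
nose()
```

```text
pitch -20.11 t 13.30 mouth-jar [ 0.2  7.7 23.1]
24:50 28:67 32:71 36:74 40:84 44:90 48:91 52:92 56:92 60:92 64:92 68:92 72:99 76:123 80:146 84:152 88:150 92:144 96:138 100:135 104:128 108:119 112:116 116:116 120:115 124:114 128:115 132:114
```

>>> jog_arm --plan '[[20, [0, 0, -0.005], [0, -0.005, 0]], [20, [0, 0, -0.005], [0, -0.005, 0]], [20, [0, 0, -0.005], [0, -0.005, 0]]]'

```text
clock: 13.72
position: [593.9, 138.1, 112.4]
ee_rot: [-0.672, 0.719, 0.12, 0.13]
contact_force: [0.1, 0.1, -1.8]
gripper_width: 23.9
grasp_force: 58.9
```

Run:
```python
from h import *
nose()
```

```text
pitch -20.41 t 13.72 mouth-jar [ 0.2  7.6 23.1]
24:47 28:67 32:73 36:77 40:87 44:90 48:90 52:92 56:92 60:92 64:91 68:92 72:92 76:95 80:112 84:137 88:144 92:141 96:139 100:136 104:128 108:118 112:115 116:116 120:114 124:113 128:115 132:115
```

>>> jog_arm --plan '[[20, [0, 0, -0.006], [0, -0.006, 0]], [20, [0, 0, -0.006], [0, -0.006, 0]], [20, [0, 0, -0.006], [0, -0.006, 0]]]'

```text
clock: 14.15
position: [593.9, 137.8, 113.0]
ee_rot: [-0.672, 0.719, 0.123, 0.132]
contact_force: [-0.1, 0.1, -1.4]
gripper_width: 23.8
grasp_force: 58.9
```

Run:
```python
from h import *
nose()
```

```text
pitch -20.77 t 14.15 mouth-jar [ 0.2  7.4 23. ]
24:46 28:63 32:67 36:76 40:89 44:92 48:92 52:92 56:93 60:93 64:92 68:92 72:91 76:92 80:92 84:94 88:101 92:122 96:135 100:135 104:128 108:119 112:116 116:117 120:114 124:113 128:115 132:115
```

>>> jog_arm --plan '[[20, [0, 0, 0], [0, 0, 0]], [20, [0, 0, 0], [0, 0, 0]], [20, [0, 0, 0.02], [0, 0.02, 0]], [20, [0, 0, 0.06], [0, 0.06, 0]], [20, [0, 0, 0.06], [0, 0.06, 0]], [20, [0, 0, 0.06], [0, 0.06, 0]]]'

```text
clock: 14.95
position: [593.9, 140.2, 107.4]
ee_rot: [-0.675, 0.722, 0.102, 0.11]
contact_force: [0.7, 0.6, -1.6]
gripper_width: 23.7
grasp_force: 58.9
```

Run:
```python
from h import *
nose("rim")
```

```text
pitch -17.19 t 14.95 mouth-jar [ 0.2  8.9 23.7]
24:50 28:67 32:71 36:75 40:85 44:93 48:96 52:97 56:97 60:96 64:95 68:95 72:95 76:95 80:95 84:97 88:97 92:98 96:99 100:105 104:120 108:117 112:116 116:119 120:118 124:114 128:113 132:114
```

Run:
```python
from h import *
snap("rim2",{"scene":(215,130,315,205)})
m,a=tube(); d=load("scene_rim2.npz"); print(((proj(d,[m+a*t for t in(60,80,100,120)])-[215,130])*8+4).round().tolist())
```

```text
scene k 8.0
[[348.0, 406.0], [396.0, 408.0], [443.0, 411.0], [489.0, 414.0]]
```

View pics/rim2.png

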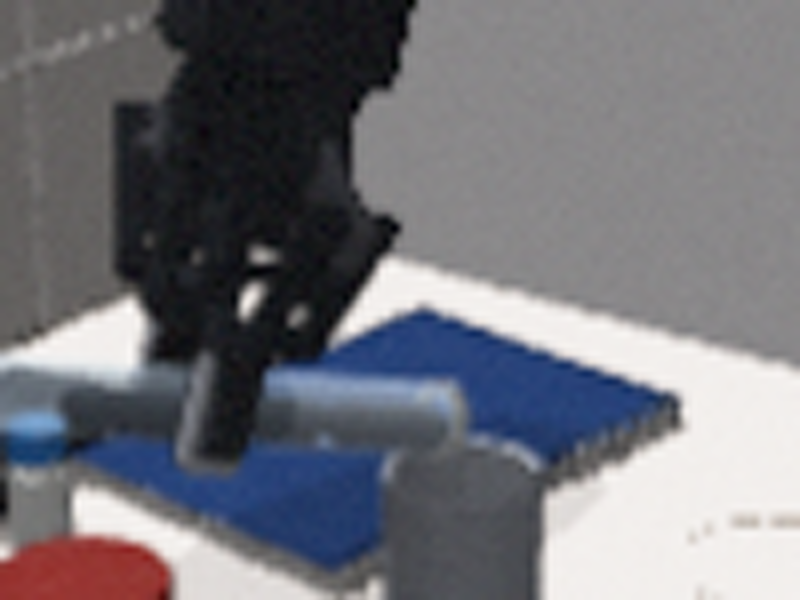

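At the rim (443,411) the dark rod now reaches about (447,425), so its nose is at the rim and it is at rest over the jar (jar rim centre about (463,455)). Now I'll ease it out.

>>> jog_arm --plan '[[20, [0, 0, 0], [0, 0, 0]], [20, [0, 0, -0.02], [0, -0.02, 0]], [20, [0, 0, -0.045], [0, -0.045, 0]], [20, [0, 0, -0.06], [0, -0.06, 0]], [20, [0, 0, -0.065], [0, -0.065, 0]], [20, [0, 0, -0.065], [0, -0.065, 0]]]'

```text
clock: 15.8
position: [594.0, 137.9, 113.6]
ee_rot: [-0.671, 0.718, 0.124, 0.134]
contact_force: [-0.2, 0.1, -3.2]
gripper_width: 24.1
grasp_force: 58.9
```

Run:
```python
from h import *
nose()
```

```text
pitch -21.08 t 15.80 mouth-jar [ 0.2  7.6 23.1]
24:47 28:64 32:68 36:74 40:85 44:90 48:91 52:92 56:93 60:93 64:92 68:92 72:91 76:92 80:93 84:95 88:95 92:94 96:96 100:103 104:114 108:116 112:115 116:116 120:113 124:112 128:114 132:115
```

>>> jog_arm --plan '[[20, [0, 0, -0.004], [0, -0.004, 0]], [20, [0, 0, -0.008], [0, -0.008, 0]], [20, [0, 0, -0.012], [0, -0.012, 0]], [20, [0, 0, -0.012], [0, -0.012, 0]]]'

```text
clock: 16.35
position: [593.9, 137.6, 114.7]
ee_rot: [-0.671, 0.717, 0.129, 0.139]
contact_force: [0.2, 0.5, -2.1]
gripper_width: 23.9
grasp_force: 58.9
```

Run:
```python
from h import *
nose()
```

```text
pitch -21.79 t 16.35 mouth-jar [ 0.2  7.6 23. ]
24:45 28:64 32:69 36:73 40:84 44:90 48:92 52:92 56:92 60:93 64:92 68:92 72:92 76:91 80:92 84:93 88:93 92:93 96:94 100:102 104:112 108:115 112:115 116:117 120:115 124:112 128:116 132:117
```

>>> jog_arm --plan '[[20, [0, 0, -0.004], [0, -0.004, 0]], [20, [0, 0, -0.008], [0, -0.008, 0]], [20, [0, 0, -0.01], [0, -0.01, 0]], [20, [0, 0, -0.01], [0, -0.01, 0]]]'

```text
clock: 16.9
position: [593.9, 137.2, 115.7]
ee_rot: [-0.67, 0.717, 0.132, 0.142]
contact_force: [0.5, -0.8, -1.5]
gripper_width: 23.9
grasp_force: 58.9
```

Run:
```python
from h import *
nose()
```

```text
pitch -22.39 t 16.90 mouth-jar [ 0.2  7.4 22.9]
24:48 28:65 32:68 36:72 40:83 44:90 48:91 52:93 56:93 60:92 64:92 68:92 72:91 76:91 80:92 84:91 88:93 92:93 96:94 100:101 104:113 108:114 112:114 116:117 120:114 124:112 128:116 132:118
```

>>> jog_arm --plan '[[20, [0, 0, -0.004], [0, -0.004, 0]], [20, [0, 0, -0.008], [0, -0.008, 0]], [20, [0, 0, -0.008], [0, -0.008, 0]]]'

```text
clock: 17.32
position: [593.8, 136.9, 116.4]
ee_rot: [-0.669, 0.716, 0.135, 0.145]
contact_force: [0.3, -0.5, -2.1]
gripper_width: 23.5
grasp_force: 58.9
```

Run:
```python
from h import *
nose()
```

```text
pitch -22.88 t 17.32 mouth-jar [ 0.2  7.3 22.8]
24:48 28:64 32:67 36:73 40:85 44:89 48:90 52:90 56:90 60:91 64:92 68:91 72:92 76:91 80:92 84:92 88:93 92:94 96:94 100:102 104:111 108:103 112:84 116:94 120:109 124:112 128:116 132:118
```

>>> jog_arm --plan '[[20, [0, 0, 0], [0, 0, 0]]]'

```text
clock: 17.5
position: [593.8, 137.0, 116.4]
ee_rot: [-0.669, 0.716, 0.135, 0.145]
contact_force: [-0.8, -0.2, -2.2]
gripper_width: 23.7
grasp_force: 58.9
```

Run:
```python
from h import *
nose()
```

```text
pitch -22.87 t 17.50 mouth-jar [ 0.2  7.3 22.7]
24:48 28:65 32:68 36:72 40:83 44:88 48:90 52:91 56:91 60:90 64:91 68:93 72:94 76:94 80:93 84:93 88:93 92:93 96:93 100:101 104:110 108:97 112:61 116:39 120:69 124:100 128:116 132:118
```

>>> jog_arm --plan '[[20, [0, 0, 0], [0, 0, 0]]]'

```text
clock: 17.68
position: [593.8, 137.0, 116.4]
ee_rot: [-0.67, 0.716, 0.135, 0.145]
contact_force: [-1.2, -0.1, -1.7]
gripper_width: 23.6
grasp_force: 58.9
```

Run:
```python
from h import *
nose()
```

```text
pitch -22.87 t 17.68 mouth-jar [ 0.1  7.4 22.7]
24:48 28:67 32:70 36:73 40:84 44:90 48:89 52:90 56:89 60:89 64:90 68:92 72:94 76:96 80:96 84:95 88:93 92:93 96:93 100:102 104:111 108:97 112:63 116:34 120:35 124:68 128:107 132:119
```

>>> jog_arm --plan '[[20, [0, 0, 0], [0, 0, 0]], [20, [0, 0, 0], [0, 0, 0]]]'

```text
clock: 17.98
position: [593.9, 137.0, 116.5]
ee_rot: [-0.67, 0.716, 0.135, 0.145]
contact_force: [-0.2, 0.2, -2.1]
gripper_width: 23.8
grasp_force: 59.0
```

Run:
```python
from h import *
nose()
```

```text
pitch -22.87 t 17.98 mouth-jar [ 0.2  7.3 22.8]
24:47 28:64 32:69 36:76 40:88 44:92 48:91 52:90 56:91 60:90 64:90 68:90 72:91 76:91 80:91 84:93 88:99 92:119 96:134 100:136 104:128 108:118 112:116 116:117 120:114 124:113 128:116 132:118
```

Rod 1 has left, and rod 2's nose is at about 90. I'll raise now.

>>> jog_arm --plan '[[20, [0, 0, 0.08], [0, 0.08, 0]], [20, [0, 0, 0.13], [0, 0.13, 0]], [20, [0, 0, 0.1], [0, 0.2, 0]], [20, [0, 0, 0], [0, 0.27, 0]], [20, [0, 0, -0.15], [0, 0.35, 0]], [20, [0, 0, -0.3], [0, 0.45, 0]], [20, [0, 0, -0.4], [0, 0.52, 0]], [20, [0, 0, -0.4], [0, 0.52, 0]]]'

```text
clock: 19.02
position: [592.8, 122.6, 153.4]
ee_rot: [-0.682, 0.728, -0.05, -0.052]
contact_force: [0.0, -0.1, -0.7]
gripper_width: 23.7
grasp_force: 59.0
```

Run:
```python
from h import *
nose()
snap("after",{"scene":(215,110,315,210)})
R=toolR(20); seat=np.array([525,285.5,75.])+18.7*R.as_matrix()[:,2]; go(R,seat-80*R.as_matrix()[:,2])
```

```text
pitch 8.25 t 19.02 mouth-jar [ -0.6  -4.  114.3]
24:75 28:80 32:80 36:85 40:101 44:108 48:108 52:109 56:109 60:110 64:110 68:111 72:111 76:111 80:111 84:112 88:112 92:113 96:114 100:118 104:133 108:137 112:133 116:137 120:136 124:137 128:137 132:137
scene k 6.0
shift [-1.809  0.784 -0.059] turn [ 0.     0.196 -0.003] pos [592.4 121.6 152.8] t 19.12
```

View pics/after.png

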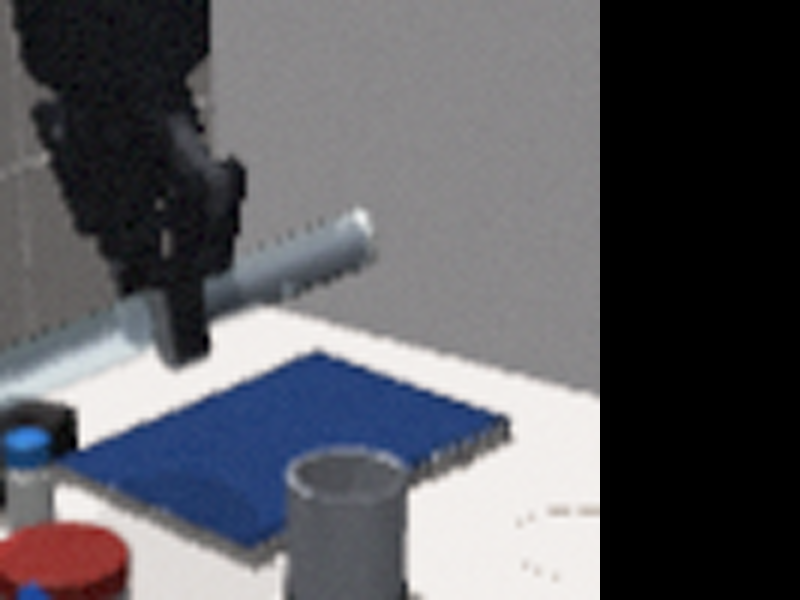

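Rods 2 and 3 are in the tube, dark from (240,285) to (360,235), and the jar is standing at (347,520). Now I'll carry the tube back to the hover over the rest.

>>> jog_arm --plan '[[20, [-0.03, 0.02, 0], [0, 0.02, 0]], [20, [-0.1, 0.05, 0], [0, 0.05, 0]], [20, [-0.2, 0.09, 0], [0, 0.08, 0]], [20, [-0.32, 0.14, -0.01], [0, 0.12, 0]], [20, [-0.45, 0.2, -0.02], [0, 0.15, 0]], [20, [-0.58, 0.25, -0.02], [0, 0.18, 0]], [20, [-0.7, 0.3, -0.03], [0, 0.196, 0]], [20, [-0.8, 0.35, -0.03], [0, 0.196, 0]], [20, [-0.87, 0.38, -0.03], [0, 0.196, 0]], [20, [-0.9, 0.39, -0.03], [0, 0.196, 0]]]'

```text
clock: 20.38
position: [559.7, 213.7, 143.2]
ee_rot: [-0.672, 0.719, -0.12, -0.127]
contact_force: [0.1, 0.1, -0.9]
gripper_width: 24.1
grasp_force: 59.0
```

Run:
```python
from h import *
R=toolR(20); seat=np.array([525,285.5,75.])+18.7*R.as_matrix()[:,2]; go(R,seat-80*R.as_matrix()[:,2])
```

```text
shift [-0.884  0.396 -0.211] turn [-0.001 -0.001 -0.003] pos [559.7 213.7 143.2] t 20.38
```

>>> jog_arm --plan '[[20, [-0.03, 0.01, -0.03], [0, 0, 0]], [20, [-0.1, 0.04, -0.08], [0, 0, 0]], [20, [-0.2, 0.09, -0.14], [0, 0, 0]], [20, [-0.32, 0.14, -0.19], [0, 0, 0]], [20, [-0.45, 0.2, -0.21], [0, 0, 0]], [20, [-0.58, 0.26, -0.21], [0, 0, 0]], [20, [-0.7, 0.31, -0.21], [0, 0, 0]], [20, [-0.79, 0.36, -0.21], [0, 0, 0]], [20, [-0.86, 0.39, -0.21], [0, 0, 0]], [20, [-0.88, 0.396, -0.21], [0, 0, 0]]]'

```text
clock: 21.62
position: [526.2, 306.0, 132.3]
ee_rot: [-0.672, 0.719, -0.12, -0.127]
contact_force: [-0.4, -0.3, -2.1]
gripper_width: 23.7
grasp_force: 59.0
```

Run:
```python
from h import *
go(toolR(20),[524.5,279.0,58.7])
```

```text
shift [ 0.001 -0.     0.785] turn [-0.    -0.002 -0.002] pos [526.2 306.  132.3] t 21.62
```

>>> jog_arm --plan '[[20, [0.005, 0, 0.1], [0, 0, 0]], [20, [0.005, 0, 0.25], [0, 0, 0]], [20, [0.005, 0, 0.4], [0, 0, 0]], [20, [0.005, 0, 0.55], [0, 0, 0]], [20, [0.005, 0, 0.67], [0, 0, 0]], [20, [0.005, 0, 0.73], [0, 0, 0]], [20, [0.005, 0, 0.76], [0, 0, 0]], [20, [0.005, 0, 0.775], [0, 0, 0]], [20, [0.005, 0, 0.775], [0, 0, 0]]]'

```text
clock: 22.75
position: [524.8, 278.9, 60.2]
ee_rot: [-0.672, 0.719, -0.12, -0.127]
contact_force: [-0.3, 0.0, -1.5]
gripper_width: 23.7
grasp_force: 59.0
```

Run:
```python
from h import *
from bench import *
s=read_state();print(s["contact_force"],s["wrist_torque"]);go(toolR(20),[524.5,279.0,58.7])
```

```text
[-0.27621077  0.03622673 -1.47188715] [ 0.86613669 -0.05485728 -0.04194929]
shift [-0.006  0.003  0.014] turn [-0.001 -0.001 -0.003] pos [524.8 278.9  60.2] t 22.75
```

>>> jog_arm --plan '[[20, [0, 0.003, 0.01], [0, 0, 0]], [20, [0, 0.003, 0.018], [0, 0, 0]], [20, [0, 0.003, 0.018], [0, 0, 0]]]'

```text
clock: 23.12
position: [525.0, 278.6, 59.0]
ee_rot: [-0.673, 0.719, -0.12, -0.126]
contact_force: [1.2, 1.0, 1.0]
gripper_width: 23.7
grasp_force: 59.4
```

>>> jog_arm --plan '[[26, [0, 0, 0], [0, 0, 0]], [30, [0, 0, 0], [0, 0, 0]], [45, [0, 0, 0], [0, 0, 0]], [60, [0, 0, 0], [0, 0, 0]], [60, [0, 0, 0], [0, 0, 0]]]'

```text
clock: 23.75
position: [524.2, 278.0, 58.2]
ee_rot: [-0.672, 0.719, -0.12, -0.127]
contact_force: [0.7, -0.2, -0.0]
gripper_width: 59.9
grasp_force: 0.0
```

>>> jog_arm --plan '[[60, [0, 0, -0.1], [0, 0, 0]], [60, [0, 0, -0.3], [0, 0, 0]], [60, [0, 0, -0.6], [0, 0, 0]], [60, [0, 0, -0.9], [0, 0, 0]], [60, [0, 0, -1], [0, 0, 0]], [60, [0, 0, -1], [0, 0, 0]]]'

```text
clock: 24.5
position: [526.4, 312.6, 152.4]
ee_rot: [-0.672, 0.719, -0.119, -0.126]
contact_force: [-0.2, 0.4, -0.1]
gripper_width: 59.4
grasp_force: 0.0
```

Run:
```python
from h import *
S0=load("scene0.npz");snap("back",{"scene":(140,140,340,290)})
from bench import get_image
T=get_image("top"); np.savez("top_back.npz",**{k:np.array(v) for k,v in T.items()})
C=cloud(T); T0=load("top0.npz")
for n,d in(("t0",T0),("t1",T)):
    c=cloud(d); near=(abs(c[...,0]-525)<18)&(abs(c[...,1]-215)<35)&(c[...,2]>85)&(c[...,2]<125); q=c[near]; print(n,near.sum(),q.mean(0))
    m=(np.hypot(c[...,0]-589,c[...,1]-30)<40)&(c[...,2]>66)&(c[...,2]<78); print(" jar",cv2.minEnclosingCircle(c[m][:,:2].astype(np.float32)))
    m=(np.hypot(c[...,0]-589,c[...,1]-30)<20)&(c[...,2]<60); print(" inside",np.sort(c[m][:,2]).round()[-12:])
    print(" inside img min",d["img"][180:196,264:282].max(2).astype(int).min(1))
```

```text
scene k 4.0
t0 180 [523.61213066 216.80099225 106.81063554]
 jar ((589.5370483398438, 30.408418655395508), 28.105112075805664)
 inside [ 9.  9. 10. 10. 10. 10. 11. 11. 11. 11. 12. 13.]
 inside img min [100  57  50  52  51  51  57  51  57  56  62  55  56  48  59  52]
t1 180 [523.48544223 216.91496628 107.4629043 ]
 jar ((589.8230590820312, 31.030046463012695), 27.848588943481445)
 inside [52. 52. 52. 52. 54. 55. 56. 56. 56. 57. 57. 58.]
 inside img min [110  61  54  56  56  56  63  60  54  53  51  49  48  52  65  58]
```

View pics/back.png

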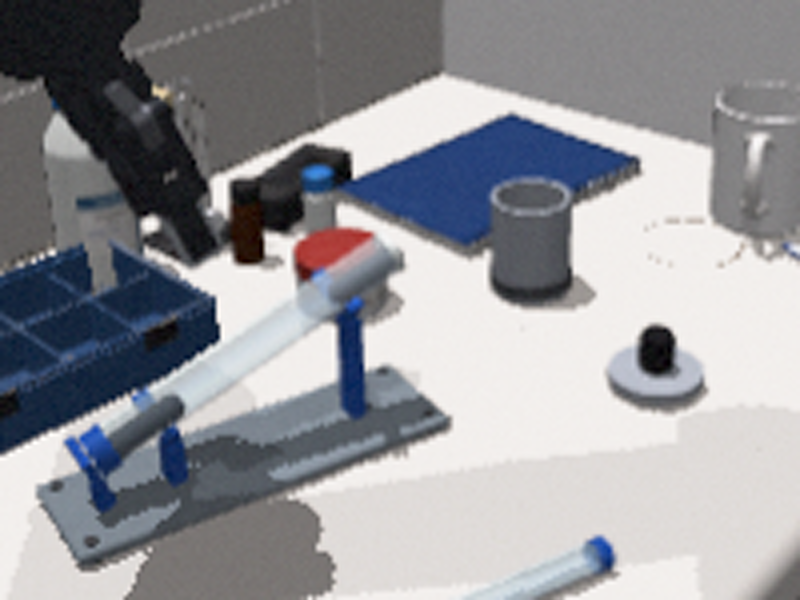

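The tube is seated again as before, foot (90,450), mouth (395,255), with one rod at the foot and one in the frosted end. The jar is standing with a rod inside (height up to 58 mm in the top range), the lid is at (655,370), and the bystanders are unchanged. Next, the lid.

Run:
```python
from h import *
R=toolR(0);M=R.as_matrix()
go(R,[515,280,200])
a=np.array([515,280,200.]);b=np.array([441.5,48,130.]); print((M.T@(b-a)/100).round(3)); print(M.round(3))
```

```text
shift [ 0.472  0.087 -0.348] turn [ 0.001 -0.336 -0.003] pos [525.8 311.6 151. ] t 24.6
[2.363 0.584 0.7  ]
[[-0.065 -0.998 -0.   ]
 [-0.998  0.065  0.   ]
 [ 0.     0.    -1.   ]]
```

>>> jog_arm --plan '[[60, [0.2, 0.04, -0.3], [0, -0.1, 0]], [60, [0.4, 0.08, -0.35], [0, -0.25, 0]], [60, [0.47, 0.087, -0.348], [0, -0.336, 0]], [60, [0.47, 0.087, -0.348], [0, -0.336, 0]], [60, [0.47, 0.087, -0.348], [0, -0.336, 0]]]'

```text
clock: 25.22
position: [515.4, 280.5, 199.9]
ee_rot: [-0.683, 0.731, -0.0, -0.0]
contact_force: [-0.5, 0.0, 0.2]
gripper_width: 60.2
grasp_force: 0.0
```

>>> jog_arm --plan '[[60, [0.3, 0.1, 0], [0, 0, 0]], [60, [0.7, 0.25, 0], [0, 0, 0]], [60, [1, 0.3, 0], [0, 0, 0]]]'

```text
clock: 25.6
position: [477.8, 182.5, 199.5]
ee_rot: [-0.684, 0.73, -0.0, -0.001]
contact_force: [0.1, -0.6, 0.1]
gripper_width: 60.1
grasp_force: 0.0
```

>>> jog_arm --plan '[[60, [0.5, 0.1, 0.1], [0, 0, 0]], [60, [0.9, 0.2, 0.3], [0, 0, 0]], [60, [1, 0.28, 0.5], [0, 0, 0]], [60, [1, 0.28, 0.5], [0, 0, 0]]]'

```text
clock: 26.1
position: [443.0, 84.6, 148.8]
ee_rot: [-0.683, 0.73, 0.0, -0.002]
contact_force: [0.6, 1.1, -0.4]
gripper_width: 59.9
grasp_force: 0.0
```

Run:
```python
from h import *
go(toolR(0),[441.5,48,100])
go(toolR(0),[441.5,48,16.5])
```

```text
shift [ 0.365 -0.011  0.489] turn [ 0.003 -0.002 -0.002] pos [443.   84.6 148.8] t 26.1
shift [ 0.363 -0.014  1.324] turn [ 0.003 -0.002 -0.002] pos [443.   84.6 148.8] t 26.1
```

>>> jog_arm --plan '[[50, [0.2, 0, 0.1], [0, 0, 0]], [50, [0.363, -0.013, 0.3], [0, 0, 0]], [50, [0.363, -0.013, 0.6], [0, 0, 0]], [50, [0.363, -0.013, 0.8], [0, 0, 0]], [50, [0.363, -0.013, 0.8], [0, 0, 0]]]'

```text
clock: 26.72
position: [443.6, 49.8, 69.7]
ee_rot: [-0.684, 0.73, 0.0, -0.001]
contact_force: [1.3, 0.2, -0.1]
gripper_width: 49.9
grasp_force: 0.0
```

Run:
```python
from h import *
go(toolR(0),[441.5,48,17])
```

```text
shift [0.019 0.019 0.527] turn [ 0.001 -0.001 -0.001] pos [443.6  49.8  69.7] t 26.73
```

>>> jog_arm --plan '[[50, [0.02, 0.02, 0.2], [0, 0, 0]], [50, [0.02, 0.02, 0.4], [0, 0, 0]], [50, [0.02, 0.02, 0.5], [0, 0, 0]], [50, [0.02, 0.02, 0.525], [0, 0, 0]], [40, [0.02, 0.02, 0.525], [0, 0, 0]], [30, [0.02, 0.02, 0.525], [0, 0, 0]], [30, [0.02, 0.02, 0.525], [0, 0, 0]]]'

```text
clock: 27.6
position: [441.5, 47.3, 18.6]
ee_rot: [-0.683, 0.73, -0.0, 0.001]
contact_force: [0.2, 0.3, -0.3]
gripper_width: 29.7
grasp_force: 0.0
```

>>> jog_arm --plan '[[25, [0, 0, 0], [0, 0, 0]], [22, [0, 0, 0], [0, 0, 0]], [15, [0, 0, 0], [0, 0, 0]], [15, [0, 0, 0], [0, 0, 0]], [15, [0, 0, 0], [0, 0, 0]]]'

```text
clock: 28.22
position: [441.8, 47.4, 18.5]
ee_rot: [-0.683, 0.73, -0.0, 0.001]
contact_force: [-1.2, -0.9, 5.3]
gripper_width: 17.9
grasp_force: 58.8
```

Run:
```python
from h import *
from bench import *
s=read_state();print(s["contact_force"],s["gripper_width"])
M=toolR(0).as_matrix(); 
go(toolR(0),[587,30.7,130]); print((M.T@(np.array([587,30.7,130])-[441.5,48,117])/100).round(3))
```

```text
[-1.15713677 -0.93181747  5.2598031 ] 17.91782436200682
shift [ 0.068 -1.463 -1.111] turn [-0.002  0.002 -0.002] pos [441.8  47.4  18.5] t 28.23
[ 0.079 -1.463 -0.13 ]
```

>>> jog_arm --plan '[[15, [0, 0, -0.05], [0, 0, 0]], [15, [0, 0, -0.2], [0, 0, 0]], [15, [0, 0, -0.45], [0, 0, 0]], [15, [0, 0, -0.7], [0, 0, 0]], [15, [0, 0, -0.92], [0, 0, 0]], [15, [0, 0, -1], [0, 0, 0]], [15, [0, 0, -1], [0, 0, 0]]]'

```text
clock: 29.1
position: [440.8, 47.1, 117.9]
ee_rot: [-0.683, 0.731, 0.0, 0.001]
contact_force: [0.4, -0.5, -1.5]
gripper_width: 17.8
grasp_force: 58.7
```

>>> jog_arm --plan '[[15, [0, -0.05, 0], [0, 0, 0]], [15, [0, -0.2, 0], [0, 0, 0]], [15, [0.02, -0.4, 0], [0, 0, 0]], [15, [0.04, -0.6, 0], [0, 0, 0]], [15, [0.06, -0.8, 0], [0, 0, 0]], [15, [0.07, -0.95, 0], [0, 0, 0]], [15, [0.07, -1, 0], [0, 0, 0]]]'

```text
clock: 29.98
position: [541.3, 33.1, 117.5]
ee_rot: [-0.683, 0.731, 0.0, 0.0]
contact_force: [-0.3, -0.5, -1.5]
gripper_width: 17.6
grasp_force: 58.8
```

>>> jog_arm --plan '[[15, [0, -0.05, 0], [0, 0, 0]], [15, [0, -0.2, 0], [0, 0, 0]], [15, [0, -0.36, 0], [0, 0, 0]], [15, [0, -0.44, 0], [0, 0, 0]], [15, [0, -0.46, 0], [0, 0, 0]], [15, [0, -0.46, 0], [0, 0, 0]]]'

```text
clock: 30.72
position: [586.0, 30.3, 118.2]
ee_rot: [-0.683, 0.731, 0.0, 0.001]
contact_force: [-1.7, -0.2, -1.4]
gripper_width: 18.0
grasp_force: 58.8
```

Run:
```python
from h import *
go(toolR(0),[587,30.7,118])
snap("lid",{"scene":(230,110,330,185),"top":(235,150,310,206)})
```

```text
shift [-0.005 -0.01   0.002] turn [-0.001  0.001 -0.003] pos [586.   30.3 118.2] t 30.73
scene k 4.0
top k 5.357142857142857
```

View pics/lid.png

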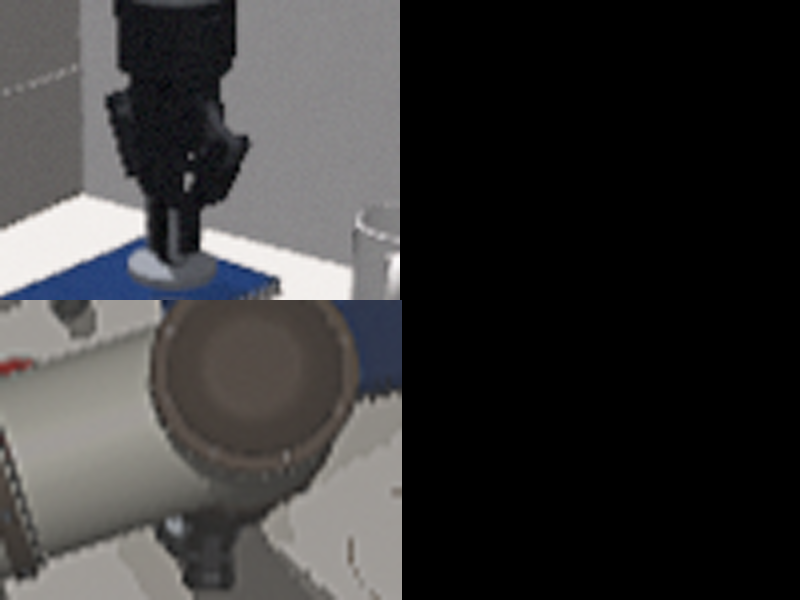

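The scene crop shows the lid held flat, disc centre about (173,270); the top view is blocked by the arm. I'll compare disc and jar in the scene view by range.

Run:
```python
from h import *
d=load("scene_lid.npz");b=load("scene_back.npz")
def circ(d,c,z0,z1,r=42):
    P=cloud(d); m=(np.hypot(P[...,0]-c[0],P[...,1]-c[1])<r)&(P[...,2]>z0)&(P[...,2]<z1)
    q=P[m]; A=cv2.fitEllipse(q[:,:2].astype(np.float32)) if m.sum()>5 else 0
    v,u=np.nonzero(m); return m.sum(),cv2.minEnclosingCircle(q[:,:2].astype(np.float32)),np.median(q[:,2]),(u.min(),u.max(),v.min(),v.max())
print("held disc",circ(d,(584,33),106,118))
print("table disc",circ(b,(441,50),8,18))
print("jar rim",circ(b,(585,33),68,78)); 
# jar wall columns vs disc columns: bearing of centres
print("jar walls",circ(b,(585,33),20,60))
for P in((586,30.3,108.7),(586,30.3,72),(586,30.3,40)): print(proj(d,[P]).round(1))
```

```text
held disc (np.int64(149), ((584.9417724609375, 34.02008056640625), 30.884078979492188), np.float64(110.90401527625153), (np.int64(262), np.int64(283), np.int64(172), np.int64(181)))
table disc (np.int64(225), ((440.3652648925781, 49.36732482910156), 29.927927017211914), np.float64(11.763944842530748), (np.int64(292), np.int64(315), np.int64(227), np.int64(240)))
jar rim (np.int64(67), ((586.16845703125, 33.16099548339844), 29.05621910095215), np.float64(69.95217274037782), (np.int64(262), np.int64(282), np.int64(185), np.int64(194)))
jar walls (np.int64(310), ((584.2830200195312, 33.24650573730469), 29.722824096679688), np.float64(43.517525377706136), (np.int64(262), np.int64(282), np.int64(189), np.int64(209)))
[[272.8 175.9]]
[[272.6 188.2]]
[[272.5 198.6]]
```

>>> jog_arm --plan '[[15, [0.003, -0.008, 0.05], [0, 0, 0]], [15, [0.003, -0.008, 0.12], [0, 0, 0]], [15, [0.003, -0.008, 0.19], [0, 0, 0]], [15, [0.003, -0.008, 0.24], [0, 0, 0]], [15, [0.003, -0.008, 0.26], [0, 0, 0]], [15, [0.003, -0.008, 0.26], [0, 0, 0]]]'

```text
clock: 31.58
position: [587.1, 30.0, 92.2]
ee_rot: [-0.683, 0.73, -0.0, 0.001]
contact_force: [-0.1, 0.5, -1.2]
gripper_width: 17.7
grasp_force: 58.8
```

>>> jog_arm --plan '[[15, [0, 0, 0.01], [0, 0, 0]], [15, [0, 0, 0.02], [0, 0, 0]], [15, [0, 0, 0.03], [0, 0, 0]], [15, [0, 0, 0.03], [0, 0, 0]]]'

```text
clock: 32.08
position: [587.1, 30.0, 89.2]
ee_rot: [-0.683, 0.73, -0.0, 0.001]
contact_force: [0.5, -0.4, -0.2]
gripper_width: 17.5
grasp_force: 58.8
```

Run:
```python
from bench import *
s=read_state();print(s["contact_force"],s["wrist_torque"],s["position"])
```

```text
[ 0.51293886 -0.4129288  -0.20433794] [-0.03551225  0.03029577 -0.03008274] [587.07178011  29.98116797  89.23842021]
```

>>> jog_arm --plan '[[15, [0, 0, 0.01], [0, 0, 0]], [15, [0, 0, 0.02], [0, 0, 0]], [15, [0, 0, 0.03], [0, 0, 0]], [15, [0, 0, 0.035], [0, 0, 0]], [15, [0, 0, 0.035], [0, 0, 0]]]'

```text
clock: 32.7
position: [587.1, 30.0, 85.7]
ee_rot: [-0.683, 0.73, -0.0, 0.001]
contact_force: [0.6, -0.9, -0.9]
gripper_width: 17.7
grasp_force: 58.8
```

Run:
```python
from bench import *
s=read_state();print(s["contact_force"],s["wrist_torque"],s["position"])
```

```text
[ 0.56188315 -0.86749786 -0.88068468] [-0.04846321 -0.00619256 -0.03653685] [587.11095874  29.9908128   85.72387184]
```

In the bore with no force, 0.2 mm from seated. I'll go down 1 mm, release and retreat.

>>> jog_arm --plan '[[15, [0, 0, 0.008], [0, 0, 0]], [15, [0, 0, 0.012], [0, 0, 0]], [20, [0, 0, 0.005], [0, 0, 0]], [26, [0, 0, 0.005], [0, 0, 0]], [35, [0, 0, 0.005], [0, 0, 0]], [50, [0, 0, 0], [0, 0, 0]], [50, [0, 0, 0], [0, 0, 0]]]'

```text
clock: 33.58
position: [587.2, 30.0, 85.8]
ee_rot: [-0.683, 0.73, -0.0, 0.001]
contact_force: [0.7, -0.4, 0.4]
gripper_width: 50.0
grasp_force: 0.0
```

>>> jog_arm --plan '[[50, [0, 0, -0.1], [0, 0, 0]], [50, [0, 0, -0.3], [0, 0, 0]], [50, [0, 0, -0.6], [0, 0, 0]], [50, [0, 0, -0.9], [0, 0, 0]], [50, [0, 0, -1], [0, 0, 0]], [50, [0, 0, -1], [0, 0, 0]]]'

```text
clock: 34.33
position: [587.0, 30.0, 186.2]
ee_rot: [-0.683, 0.731, -0.0, 0.002]
contact_force: [-0.6, -0.3, -0.4]
gripper_width: 49.9
grasp_force: 0.0
```

Run:
```python
from h import *
snap("fin",{"scene":(140,120,340,270)})
d=load("scene_fin.npz"); P=cloud(d)
m=(np.hypot(P[...,0]-585.5,P[...,1]-33.5)<42)&(P[...,2]>74)&(P[...,2]<84); q=P[m]
print(m.sum(),cv2.minEnclosingCircle(q[:,:2].astype(np.float32)),np.median(q[:,2]))
A=np.c_[q[:,:2]-q[:,:2].mean(0),np.ones(len(q))]; print("slope",np.linalg.lstsq(A,q[:,2],rcond=None)[0])
m=(np.hypot(P[...,0]-585.5,P[...,1]-33.5)<20)&(P[...,2]>86)&(P[...,2]<115); print("knob top",P[m][:,2].max())
```

```text
scene k 4.0
159 ((585.1846313476562, 34.52743911743164), 30.87500762939453) 78.57068738750684
slope [ 2.84729851e-02 -2.54423885e-02  7.85121735e+01]
knob top 105.74196683218076
```

View pics/fin.png

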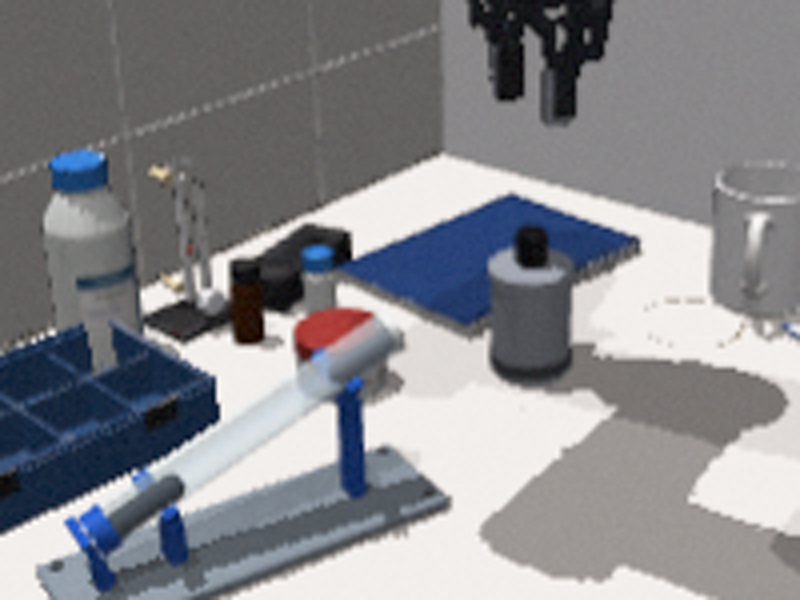

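The lid sits flat and centred on the jar at (530,265), knob top at 105.7 mm (106 expected). The tube lies in its rest, the bystanders are untouched and the gripper is clear, so I'm handing in.

```bash
python3 -c "
from bench import *
print(job_done())"
```

```text
the job is handed in; nothing more can be done
None
```

I completed the job and handed it in at about 34 s (limit 72 s): one rod is in the standing jar, the other two are in the tube back in its rest, and the lid sits flat on the jar; the hand-in gave no verdict.

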